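Fit the cover plate on the valve manifold

ROBOT

A 7-joint arm with a two-finger parallel gripper is mounted at the origin on the work surface. World frame = base frame: x ahead of the robot, y to its left, z up, the work surface at z = 0. Lengths are in m, angles in rad, forces in N, time in s.
With the tool pointing down it reaches from about 0.4 to 0.85 m from the base axis. Payload 10.4 kg.
Tool frame: the origin (TCP) lies midway between the tips of the shut fingers; the grasp point (between the pads) lies 19 mm behind it; x points along the fingers, y is the direction in which the jaws open and shut, and the axes are right-handed (so a half turn about x gives the same grasp; the last joint's range is limited). The gripper opens to 87 mm and grips with 3 to 60 N. Pads are 19 mm wide; open, the fingers measure 117 mm over their backs; the gripper's body (75 mm by 190 mm) begins 51 mm behind the grasp point.
Start: joints at [1.27, 0.332, -0.065, 1.46, 0.022, 1.35, -0.088], TCP at [0.171, -0.601, 0.223] pointing down, gripper open.
Joint ranges: [-2.6, 2.6], [-0.5, 2.12], [-1.47, 1.34], [0.16, 2.42], [-1.27, 4.41], [0.06, 2.06], [-2.6, 2.6]. Speed limits (rad/s): [2.22, 2.22, 2.79, 2.79, 3.14, 3.14, 3.14].

INTERFACE

Orientations are given as a unit quaternion [x, y, z, w].
In Python, from bench import r gives the robot as it stands.
- The arm moves only by the shell command python3 -m jog 'ROWS' [OPENING] [FORCE]. ROWS is JSON, a list of rows, each an object with "slide": the shift along the tool's x, y, z in cm, a list of three; "roll": the turn about the tool's x in degrees. A call has 1 to 5 rows; each row is the pose to reach, as a shift and turn from the pose measured when the call began, along the tool's axes at that moment; what a row does not reach only later rows make up. A row lasts 1/12 s, in which the tool goes at most 41.7 mm and 7.16 degrees, less where a joint would pass 70% of its speed; a pose out of reach is approached as far as the arm can. A call with a gripper value outside its range is refused whole. OPENING is the closure, from 0 (fully open) to 1 (shut), set as the call begins (- or left out, the last holds). The fingers move at their own pace and stop on an object; FORCE is the grip in N (left out, the last holds). Time passes only in rows, so rows that repeat a pose let the fingers close. It gives the time, the measured TCP pose, the force and the opening at its end, in the units of the state.
- r.read_state(): the state, without advancing time (a new reading comes with each control period).
- r.camera(name): name is "side" or "top"; returns the picture (384x512x3 uint8, red, green, blue); there is no depth.
- r.camera_info(name): a dict with "intrinsics" (3x3 intrinsics, pixels), "R" (3x3) and "t" (3): a world point X has camera coordinates R X + t. Camera axes: x right, y down, z forward; pixel columns grow to the right and rows downward; lengths in m; the calibration is good to about 2 mm. A picture is of the moment at which its call begins. camera_info takes no time and is no camera call.
- r.close_job(): hands the job in, once; it reports no verdict.
The state is a dict: "time": time; "joint_positions": joint angles; "joint_vel": joint speeds; "joint_torque": joint torques, N m; "ee_pos": TCP position; "eef_rot": TCP orientation; "ft_force": force on the tool from outside, world axes, zero at the start; "torque": the same for the moment, N m; "width": finger opening in m.
Only numpy, scipy, OpenCV 4.12 (cv2) and the standard library are available. Lean on these libraries where they do the work, as an engineer would, in place of code of your own. Each camera call takes 0.05 s, during which the arm holds its last target.

TASK

Gently slide the thin steel cover plate along its black storage channel until it sticks out over the channel's open end far enough to be pinched by its two long sides, without letting it fall. Pinch it there, lift it out and lay it flat in the recess on top of the white valve manifold, pushed home against the end stop, and let go. Never press, push or drop the plate hard, and leave the gear, the brass fitting and the jar alone.

Things in the scene. Friction and masses are not known exactly. Their poses are not given: they have to be found in the camera images.
- plate_center (a point): Centre of the loose bare steel plate, 120 mm long (x), 46 wide (y), 3 thick (z), 130 g. It starts flat in the channel, flush with its rails; only its top can be reached. Two sprung pads hold its sides (1 N to slide it): a light touch slips over it, a fingertip pressed on top with 10 N or so drags it. At most 25 N may act between plate and channel, or plate and manifold.
- tray_edge (a point): Middle of the black channel's open end edge, at floor level, 70 mm above the table. x points along the channel, inwards (away from the robot within 20 deg), y across, z up. Floor from x = 0 to an end wall at 150 mm (12 high), 50 mm wide between rails 25 mm wide, 3 high. x < 0 is free air. The plate lies along x, near end 2 to 22 mm inside; it tips off if its centre passes the edge.
- stop_foot (a point): Middle of the end stop's foot in the recess on the white manifold, at recess floor level, 70 mm above the table. x points into the stop (away from the robot within 20 deg), y across, z up. Floor from the open end at x = -80 mm to the stop, 52 mm wide, side lips 12 mm wide, 6 high, stop 12 high. Plate seated: centre at x -60, y 0, z 1.5 mm, 40 mm of it beyond the open end in free air.
- pinion_mid (a point): Centre of a loose red gear lying on the table, 44 mm across, 18 mm high. Leave alone.
- fitting_mid (a point): Centre of a loose brass fitting standing on the table, 26 mm across, 30 mm high. Leave alone.
- bottle_mid (a point): Centre of a loose pale jar with a red cap standing on the table, 60 mm across, 120 mm high. Leave alone.
Not all that is in view belongs to the job. Leave any blue or purple look-alike of the part that bears tray_edge alone.

How it is judged:
By the outcome, as a careful person would: the job done as asked, in the order asked, and still so for the second after the job is handed in, with the robot touching nothing.
It also fails if it takes over 72 s, if anything falls off the work surface, if the arm or the gripper's body presses on something with over 40 N, if the wrist force passes 120 N, or if a joint passes its speed limit or range.

## Working session

There is one attempt and no reset: what is moved stays moved. The work goes in short steps, Python scripts to look and compute and a shell command to move; the robot and the scene stay as the last step left them, time stands still between calls to the robot, and variables do not carry over. Pictures are saved under pics/ and viewed, and the job is handed in when it is done.

```bash
mkdir -p pics; python3 - <<'E'
from bench import r
import cv2,json
s=r.read_state()
print(s)
for n in("side","top"):
    i=r.camera_info(n);print(n,i)
    cv2.imwrite(f"pics/{n}0.png",r.camera(n)[:,:,::-1])
E
```

```text
{'time': 0.0, 'joint_positions': array([ 1.2703837 ,  0.33287258, -0.06471839,  1.46094935,  0.02159146,
        1.34990035, -0.08849892]), 'joint_vel': array([ 0.00165884,  0.00101511, -0.00115682,  0.00130002,  0.00210017,
       -0.00048003,  0.00030464]), 'joint_torque': array([ 1.37033890e-03, -6.23238587e+01,  2.55808281e-02, -3.89894807e+01,
       -6.12943433e-02,  3.96758784e-02,  1.03778548e-04]), 'ee_pos': array([ 0.17130762, -0.60065604,  0.22174971]), 'eef_rot': array([-0.70020528, -0.09841855,  0.70038255, -0.0974199 ]), 'ft_force': array([0.47883651, 0.35233821, 0.44238927]), 'torque': array([ 0.02078077, -0.0104884 , -0.00018449]), 'width': 0.08702834897709162}
side {'intrinsics': array([[440.03964631,   0.        , 255.60272627],
       [  0.        , 440.03964631, 189.18179433],
       [  0.        ,   0.        ,   1.        ]]), 'R': array([[-7.85276293e-01, -6.19145215e-01,  5.89014430e-04],
       [-4.16010271e-01,  5.26930447e-01, -7.41134103e-01],
       [ 4.58559264e-01, -5.82240077e-01, -6.71356756e-01]]), 't': array([0.39640145, 0.34371291, 0.65948133])}
top {'intrinsics': array([[363.65780674,   0.        , 258.87784401],
       [  0.        , 363.65780674, 196.25297608],
       [  0.        ,   0.        ,   1.        ]]), 'R': array([[-0.00569769, -0.99917246, -0.04027311],
       [-0.99319051,  0.01034081, -0.1160417 ],
       [ 0.11636213,  0.0393377 , -0.99242753]]), 't': array([-0.0539585 ,  0.60607596,  0.72856641])}
```

```bash
ls -la; python3 -m jog --help 2>&1 | head -20
```

```text
total 12
drwxr-xr-x  3 agent agent 4096 Dec  7 16:50 .
drwxr-xr-x 23 root  root  4096 Dec  7 16:50 ..
drwxr-xr-x  2 agent agent 4096 Dec  7 16:50 pics
invalid input: not JSON, or not a number
```

View pics/side0.png

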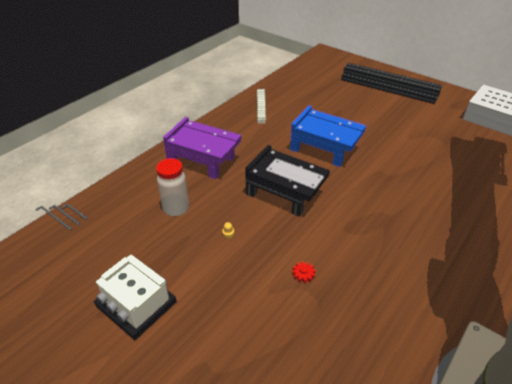

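View pics/top0.png

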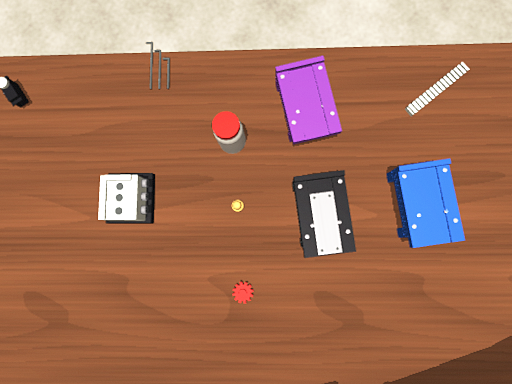

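The top view shows the black channel at about (325,215), with its open end at the bottom near row 255. The manifold is at about (125,198), the jar at (228,128), the fitting at (237,206) and the gear at (242,292). I'll enlarge the two parts that matter.

```bash
python3 - <<'E'
import cv2,numpy as np
t=cv2.imread("pics/top0.png");s=cv2.imread("pics/side0.png")
def z(im,x0,y0,w,h,f,n):cv2.imwrite(f"pics/{n}.png",cv2.resize(im[y0:y0+h,x0:x0+w],None,fx=f,fy=f,interpolation=cv2.INTER_CUBIC))
z(t,280,160,90,110,5,"t_chan");z(t,85,160,80,75,7,"t_man");z(s,235,140,100,80,7,"s_chan");z(s,85,245,100,95,6,"s_man")
E
```

```text
(no output)
```

View pics/t_chan.png

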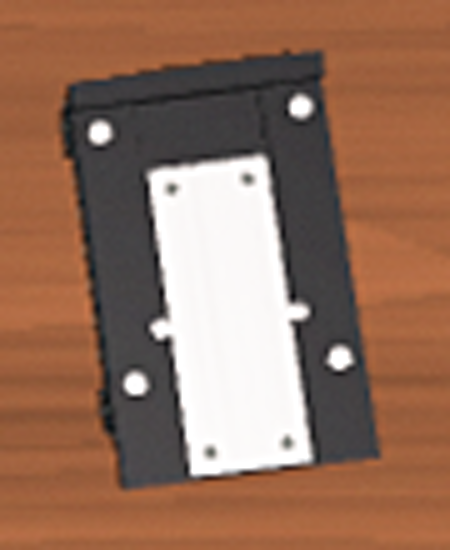

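View pics/t_man.png

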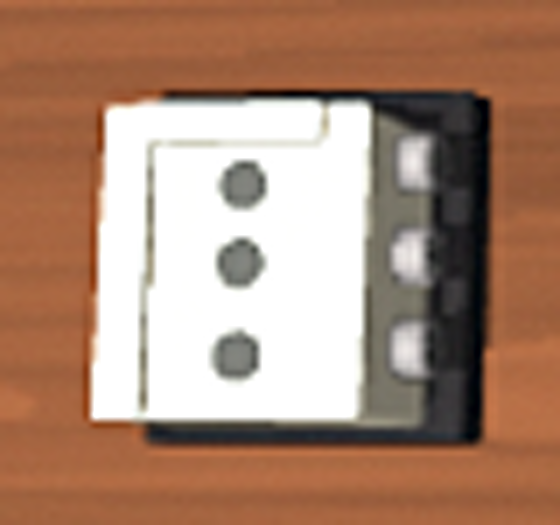

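View pics/s_chan.png

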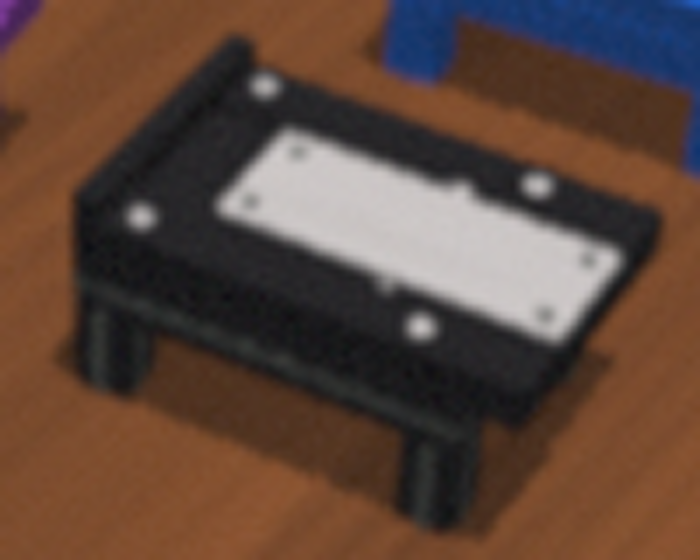

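View pics/s_man.png

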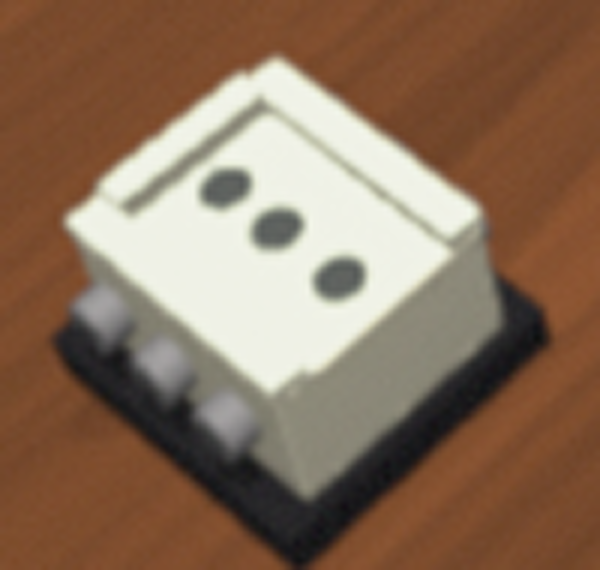

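```bash
cat > h.py <<'E'
import numpy as np
from bench import r
from scipy.optimize import least_squares
CI={n:r.camera_info(n) for n in("side","top")}
def proj(n,P):
    c=CI[n];p=(np.atleast_2d(P)@c["R"].T+c["t"])@c["intrinsics"].T
    return p[:,:2]/p[:,2:]
def ray(n,uv,z):
    c=CI[n];d=c["R"].T@np.linalg.solve(c["intrinsics"],[uv[0],uv[1],1]);o=-c["R"].T@c["t"]
    return o+d*(z-o[2])/d[2]
def W(q,L,z0=.07):
    L=np.atleast_2d(L)/1000;c,s=np.cos(q[2]),np.sin(q[2])
    return np.c_[q[0]+c*L[:,0]-s*L[:,1],q[1]+s*L[:,0]+c*L[:,1],z0+L[:,2]]
def fit(obs,q0,z0=.07):
    # obs: list (cam, localxyz, uv)
    f=lambda q:np.concatenate([(proj(n,W(q,L,z0))[0]-uv) for n,L,uv in obs])
    o=least_squares(f,q0,loss="soft_l1");return o.x,f(o.x).reshape(-1,2)
E
python3 - <<'E'
from h import *
T=lambda x,y,ox,oy,f:np.array([ox+(x+.5)/f-.5,oy+(y+.5)/f-.5])
tc=lambda x,y:T(x,y,280,160,5);tm=lambda x,y:T(x,y,85,160,7);sc=lambda x,y:T(x,y,235,140,7);sm=lambda x,y:T(x,y,85,245,6)
for n in CI: print(n,-CI[n]["R"].T@CI[n]["t"])
ch=[("top",(0,50,3),tc(122,488)),("top",(0,-50,3),tc(380,458)),("side",(0,-50,3),sc(660,215)),("side",(0,50,3),sc(522,392)),
 ("side",(150,50,12),sc(78,197)),("top",(150,50,12),tc(70,108)),("top",(150,-50,12),tc(323,78))]
q,e=fit(ch,[.5,-.1,.1]);print("chan",q,np.degrees(q[2]));print(e.round(1))
h=[(60,23,3),(60,-23,3),(-60,-23,3),(-60,23,3)]
pl=[("top",L,tc(*u)) for L,u in zip(h,[(148,170),(270,153),(313,462),(190,477)])]+[("side",L,sc(*u)) for L,u in zip(h,[(215,212),(285,128),(625,255),(562,345)])]
p,e=fit(pl,[.55,-.1,.1]);print("plate",p,np.degrees(p[2]));print(e.round(1))
d=p[:2]-q[:2];c,s=np.cos(q[2]),np.sin(q[2]);print("plate in chan",c*d[0]+s*d[1],-s*d[0]+c*d[1])
mf=[("top",(-80,38,6),tm(90,420)),("top",(-80,-38,6),tm(360,418)),("side",(-80,-38,6),sm(485,215)),("side",(-80,38,6),sm(270,390)),("side",(-80,-26,0),sm(448,245)),("side",(0,-26,0),sm(267,108)),("side",(0,26,0),sm(127,213))]
m,e=fit(mf,[.5,.3,0]);print("man",m,np.degrees(m[2]));print(e.round(1))
print("jar",ray("top",(227,124),.12),"fit",ray("top",(237,206),.03),"gear",ray("top",(243,292),.018))
np.save("q.npy",[q,p,m])
E
cat > ov.py <<'E'
from h import *
import cv2,sys
def ov(q,p,m,src,out,boxes):
    for n,(x0,y0,w,h,f) in boxes.items():
        im=cv2.imread(src%n);im=cv2.resize(im[y0:y0+h,x0:x0+w],None,fx=f,fy=f,interpolation=cv2.INTER_CUBIC)
        def pl(qq,L,c):
            u=(proj(n,W(qq,L))-[x0,y0]+.5)*f-.5
            cv2.polylines(im,[np.round(u).astype(int)],False,c,1)
        if q is not None:
            pl(q,[(0,-50,3),(0,50,3),(150,50,3),(150,-50,3),(0,-50,3)],(0,255,0));pl(q,[(0,25,3),(150,25,3)],(0,255,0));pl(q,[(0,-25,3),(150,-25,3)],(0,255,0))
        if p is not None: pl(p,[(60,23,3),(60,-23,3),(-60,-23,3),(-60,23,3),(60,23,3)],(0,0,255))
        if m is not None:
            pl(m,[(0,26,0),(-80,26,0),(-80,-26,0),(0,-26,0),(0,26,0)],(0,0,255));pl(m,[(0,38,6),(-80,38,6),(-80,26,6),(0,26,6)],(0,160,0));pl(m,[(0,-38,6),(-80,-38,6),(-80,-26,6),(0,-26,6)],(0,160,0));pl(m,[(0,26,12),(0,-26,12)],(255,0,0))
        cv2.imwrite(out%n,im)
E
python3 - <<'E'
from ov import *
q,p,m=np.load("q.npy")
ov(q,p,None,"pics/%s0.png","pics/ovc_%s.png",{"top":(280,160,90,110,5),"side":(235,140,100,80,7)})
ov(None,None,m,"pics/%s0.png","pics/ovm_%s.png",{"top":(85,160,80,75,7),"side":(85,245,100,95,6)})
ims=[cv2.imread(f"pics/{a}.png") for a in("ovc_top","ovc_side","ovm_top","ovm_side")]
pad=lambda i:cv2.copyMakeBorder(i,0,600-i.shape[0],0,0,0) if i.shape[0]<600 else i
for k in(0,2):
    a=np.hstack([pad(ims[k]),pad(ims[k+1])]);print(a.shape);cv2.imwrite(f"pics/ov{k}.png",cv2.resize(a,(800,int(a.shape[0]*800/a.shape[1])),interpolation=cv2.INTER_AREA))
E
```

```text
side [0.15186149 0.44829372 0.69725112]
top [ 0.51686392 -0.08884129  0.79120637]
chan [ 0.48592397 -0.19650523  0.11788055] 6.754058263749294
[[-0.3  0.5]
 [-0.5  0.1]
 [-0.2 -1.2]
 [-0.5 -0.4]
 [ 1.9  0.2]
 [-0.   0.1]
 [ 0.1 -0.5]]
plate [ 0.54703617 -0.1903878   0.11748731] 6.731527077670771
[[ 0.2  0.7]
 [-1.   1.1]
 [-0.5  0.3]
 [ 0.4  0.2]
 [-0.  -1.4]
 [ 0.2 -0.3]
 [-0.7 -0.7]
 [-0.9 -1.6]]
plate in chan 0.06140754781413965 -0.001112286611006606
man [ 0.63688655  0.2238923  -0.01057508] -0.6059076755503763
[[ 0.3 -0.1]
 [-0.9  0.3]
 [-0.8 -1.3]
 [-0.1 -0.3]
 [ 0.6  0.3]
 [ 0.5 -0.2]
 [-0.1  0.9]]
jar [ 0.73521037 -0.00206391  0.12      ] fit [ 0.58591236 -0.01240325  0.03      ] gear [ 0.40716586 -0.02396535  0.018     ]
(600, 1150, 3)
(600, 1160, 3)
```

View pics/ov0.png

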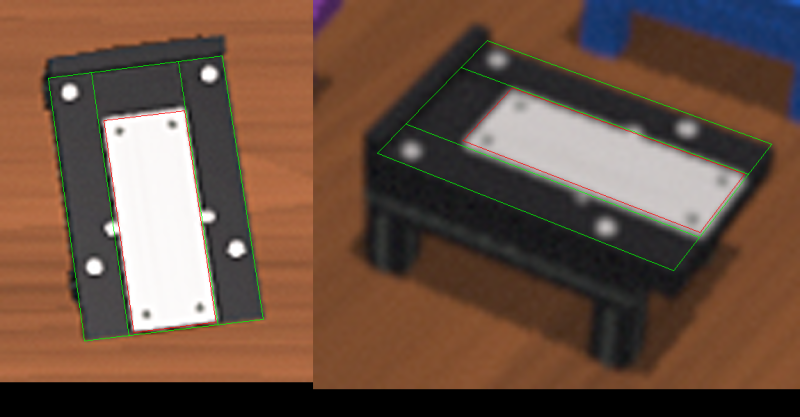

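View pics/ov2.png

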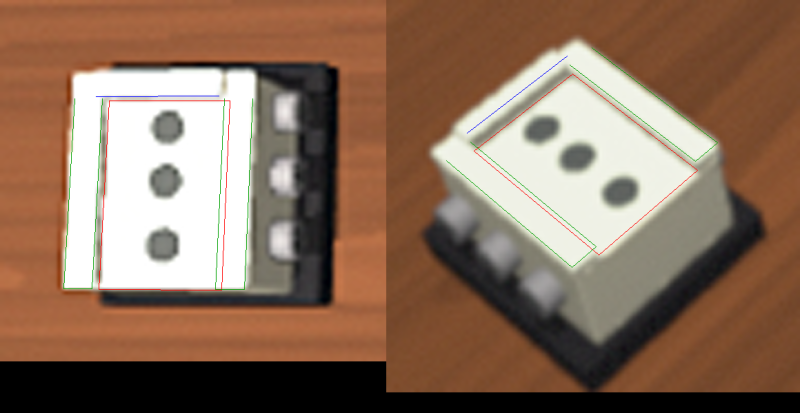

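Checking against the known sizes: the channel yaw is 6.8° and its plate sits 1.4 mm inside the edge (the brief says 2 to 22). The manifold yaw is -0.6°, and the outlines agree within about 1 px, which is within the 2 mm calibration. Next I'll work out the move to a point above the rear half of the plate.

```bash
cat >> h.py <<'E'
from scipy.spatial.transform import Rotation as Ro
def go(pos,yaw):
    s=r.read_state();R=Ro.from_quat(s["eef_rot"]).as_matrix()
    d=R.T@(np.array(pos)-s["ee_pos"])*100
    # turn about tool x so tool y lies along (-sin,cos) or opposite
    y=R.T@np.array([-np.sin(yaw),np.cos(yaw),0]);a=np.degrees(np.arctan2(y[2],y[1]));
    a2=(a+90)%180-90
    print("t",s["time"].round(2),"pos",(s["ee_pos"]*1000).round(1),"toolx",R[:,0].round(4),"F",s["ft_force"].round(2),"w",s["width"].round(4))
    print("slide cm",d.round(2),"roll",a2.round(2),"rows",np.linalg.norm(d)/4.17,abs(a2)/7.16)
E
python3 - <<'E'
from h import *
q,p,m=np.load("q.npy")
t=W(q,[(85,-1,0)])[0];print(t);go([t[0],t[1],.16],q[2])
print(r.read_state()["joint_positions"])
E
```

```text
[ 0.57045169 -0.18750163  0.07      ]Traceback (most recent call last):
  File "<stdin>", line 3, in <module>
  File "h.py", line 25, in go
    print("t",s["time"].round(2),"pos",(s["ee_pos"]*1000).round(1),"toolx",R[:,0].round(4),"F",s["ft_force"].round(2),"w",s["width"].round(4))
              ^^^^^^^^^^^^^^^
AttributeError: 'float' object has no attribute 'round'
```

```bash
sed -i 's/s\["time"\].round(2)/round(s["time"],2)/;s/s\["width"\].round(4)/round(s["width"],4)/' h.py
python3 - <<'E'
from h import *
q,p,m=np.load("q.npy")
t=W(q,[(85,-1,0)])[0];go([t[0],t[1],.16],q[2])
E
```

```text
t 0.1 pos [ 171.3 -600.7  221.8] toolx [-4.0e-04  1.2e-03 -1.0e+00] F [-0.45 -0.54 -0.03] w 0.0872
slide cm [  6.22 -28.78 -49.72] roll 9.17 rows 13.85649598467799 1.2800684213215783
```

```bash
python3 -m jog '[{"slide":[0,-2,-3.46],"roll":2},{"slide":[0,-4,-6.9],"roll":4},{"slide":[0,-6,-10.4],"roll":6},{"slide":[0,-8,-13.8],"roll":8},{"slide":[0,-10,-17.3],"roll":9.2}]' 1 20; python3 - <<'E'
from h import *
q,p,m=np.load("q.npy")
t=W(q,[(85,-1,0)])[0];go([t[0],t[1],.16],q[2])
E
```

```text
time: 0.52
ee_pos: [0.311, -0.4555, 0.2217]
eef_rot: [-0.706, -0.041, 0.706, -0.04]
ft_force: [0.7, 0.8, 0.2]
width: 0.0618
t 0.52 pos [ 311.  -455.5  221.7] toolx [-9.0e-04  1.5e-03 -1.0e+00] F [0.69 0.79 0.2 ] w 0.0618
slide cm [  6.18 -23.63 -28.86] roll -0.17 rows 9.066702996870328 0.02382900411177899
```

```bash
python3 -m jog '[{"slide":[0,-2.5,-3.1],"roll":0},{"slide":[0,-5,-6.1],"roll":0},{"slide":[0,-7.5,-9.2],"roll":0},{"slide":[0,-10,-12.2],"roll":0},{"slide":[0,-12.5,-15.3],"roll":0}]'; python3 -m jog '[{"slide":[0,-2.5,-3.1],"roll":0},{"slide":[0,-5,-6.1],"roll":0},{"slide":[1,-7.5,-9.2],"roll":0},{"slide":[3,-9.5,-11.8],"roll":0},{"slide":[5,-11,-13.5],"roll":0}]';python3 - <<'E'
from h import *
q,p,m=np.load("q.npy")
t=W(q,[(85,-1,0)])[0];go([t[0],t[1],.09],q[2])
E
```

```text
time: 0.93
ee_pos: [0.4494, -0.3121, 0.2216]
eef_rot: [-0.706, -0.041, 0.706, -0.04]
ft_force: [0.9, -0.6, 0.0]
width: 0.0283
time: 1.35
ee_pos: [0.5732, -0.1838, 0.1713]
eef_rot: [0.706, 0.042, -0.706, 0.041]
ft_force: [-0.2, -0.4, 0.6]
width: 0.0015
t 1.35 pos [ 573.2 -183.8  171.3] toolx [ 7.0e-04  2.3e-03 -1.0e+00] F [-0.25 -0.41  0.62] w 0.0015
slide cm [8.13 0.35 0.33] roll -0.0 rows 1.9537798213308537 0.0006142560842867596
```

```bash
python3 -m jog '[{"slide":[2,0.3,0.3],"roll":0},{"slide":[4,0.3,0.3],"roll":0},{"slide":[6,0.3,0.3],"roll":0},{"slide":[8,0.3,0.3],"roll":0},{"slide":[8.1,0.3,0.3],"roll":0}]';python3 - <<'E'
from h import *
import cv2
q,p,m=np.load("q.npy")
t=W(q,[(85,-1,0)])[0];go([t[0],t[1],.074],q[2])
s=r.read_state();print(proj("top",s["ee_pos"]),proj("side",s["ee_pos"]))
for n,(x,y) in {"top":(270,130),"side":(220,110)}.items():
    im=r.camera(n)[:,:,::-1][y:y+140,x:x+130];cv2.imwrite(f"pics/{n}1.png",cv2.resize(im,None,fx=3,fy=3,interpolation=cv2.INTER_CUBIC))
cv2.imwrite("pics/b1.png",np.hstack([cv2.imread("pics/top1.png"),cv2.imread("pics/side1.png")]))
E
```

```text
time: 1.77
ee_pos: [0.5681, -0.1863, 0.0861]
eef_rot: [-0.704, -0.043, 0.708, -0.04]
ft_force: [-1.4, -0.9, -0.9]
width: 0.0005
t 1.77 pos [ 568.1 -186.3   86.1] toolx [-0.0056  0.0044 -1.    ] F [-1.36 -0.85 -0.85] w 0.0005
slide cm [ 1.21  0.15 -0.23] roll 0.01 rows 0.2966944213033882 0.0007845073280994982
[[323.9125034  211.76414723]] [[285.39446223 164.42529908]]
```

View pics/b1.png

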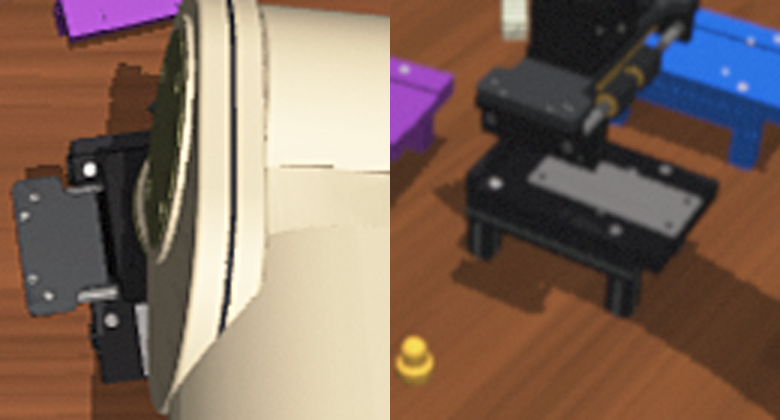

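```bash
python3 -m jog '[{"slide":[0.2,0.15,-0.2],"roll":0},{"slide":[0.4,0.15,-0.2],"roll":0},{"slide":[0.6,0.15,-0.2],"roll":0},{"slide":[0.8,0.15,-0.2],"roll":0},{"slide":[0.8,0.15,-0.2],"roll":0}]';python3 - <<'E'
from h import *
q,p,m=np.load("q.npy")
t=W(q,[(85,-1,0)])[0];go([t[0],t[1],.073],q[2])
E
```

```text
time: 2.28
ee_pos: [0.5722, -0.1881, 0.0818]
eef_rot: [-0.706, -0.043, 0.706, -0.041]
ft_force: [-0.7, -0.8, 0.1]
width: 0.0003
t 2.28 pos [ 572.2 -188.1   81.8] toolx [-0.0011  0.003  -1.    ] F [-0.68 -0.75  0.14] w 0.0003
slide cm [ 0.88 -0.07  0.16] roll -0.0 rows 0.21610472655117485 0.0005192324425246365
```

```bash
python3 -m jog '[{"slide":[0.3,0,0.1],"roll":0},{"slide":[0.3,0,0.1],"roll":0},{"slide":[0.3,0,0.1],"roll":0}]';python3 -m jog '[{"slide":[0.2,0,0],"roll":0},{"slide":[0.2,0,0],"roll":0},{"slide":[0.2,0,0],"roll":0}]'
```

```text
time: 2.53
ee_pos: [0.5711, -0.1882, 0.0787]
eef_rot: [-0.705, -0.043, 0.706, -0.041]
ft_force: [0.1, -0.8, -0.1]
width: 0.0003
time: 2.78
ee_pos: [0.5709, -0.1881, 0.0766]
eef_rot: [-0.705, -0.043, 0.706, -0.04]
ft_force: [-0.4, -1.5, 1.0]
width: 0.0008
```

Accuracy is good on slow moves. I'll come down in small steps until contact.

```bash
for i in 1 ; do python3 -m jog '[{"slide":[0.1,0,0],"roll":0},{"slide":[0.1,0,0],"roll":0}]'; python3 -m jog '[{"slide":[0.1,0,0],"roll":0},{"slide":[0.1,0,0],"roll":0}]'; python3 -m jog '[{"slide":[0.1,0,0],"roll":0},{"slide":[0.1,0,0],"roll":0}]'; done
```

```text
time: 2.95
ee_pos: [0.5709, -0.1881, 0.0754]
eef_rot: [-0.705, -0.043, 0.706, -0.04]
ft_force: [-0.6, 0.3, -0.1]
width: 0.0004
time: 3.12
ee_pos: [0.5708, -0.1881, 0.0742]
eef_rot: [-0.705, -0.043, 0.707, -0.04]
ft_force: [0.2, -0.4, 0.0]
width: 0.0005
time: 3.28
ee_pos: [0.571, -0.1881, 0.0736]
eef_rot: [-0.705, -0.043, 0.706, -0.04]
ft_force: [-1.3, 1.0, 4.3]
width: 0.0002
```

```bash
python3 -m jog '[{"slide":[0.06,0,0],"roll":0},{"slide":[0.08,0,0],"roll":0}]'; python3 -m jog '[{"slide":[0.1,0,0],"roll":0},{"slide":[0.1,0,0],"roll":0}]'
```

```text
time: 3.45
ee_pos: [0.571, -0.1882, 0.0735]
eef_rot: [-0.705, -0.043, 0.706, -0.041]
ft_force: [-4.4, -0.0, 10.5]
width: 0.0005
time: 3.62
ee_pos: [0.5712, -0.1882, 0.0735]
eef_rot: [-0.706, -0.042, 0.706, -0.041]
ft_force: [-3.9, 1.0, 10.3]
width: 0.0007
```

```bash
python3 -m jog '[{"slide":[0.11,0,0.1],"roll":0},{"slide":[0.11,0,0.3],"roll":0},{"slide":[0.11,0,0.5],"roll":0},{"slide":[0.11,0,0.7],"roll":0},{"slide":[0.11,0,0.8],"roll":0}]'; python3 - <<'E'
from h import *
import cv2
q,p,m=np.load("q.npy");s=r.read_state();print(s["ft_force"].round(1))
d=s["ee_pos"]-[*q[:2],0];c,k=np.cos(q[2]),np.sin(q[2]);print("tcp in chan",(c*d[0]+k*d[1])*1000,(-k*d[0]+c*d[1])*1000,d[2])
im=r.camera("side")[:,:,::-1][140:220,235:335];cv2.imwrite("pics/s2.png",cv2.resize(im,None,fx=6,fy=6,interpolation=cv2.INTER_CUBIC))
E
```

```text
time: 4.03
ee_pos: [0.5646, -0.1892, 0.0735]
eef_rot: [0.707, 0.042, -0.705, 0.041]
ft_force: [2.7, 0.8, 6.0]
width: 0.0008
[2.7 0.8 6. ]
tcp in chan 78.9560389061703 -1.9592378585481744 0.07351973404112272
```

View pics/s2.png

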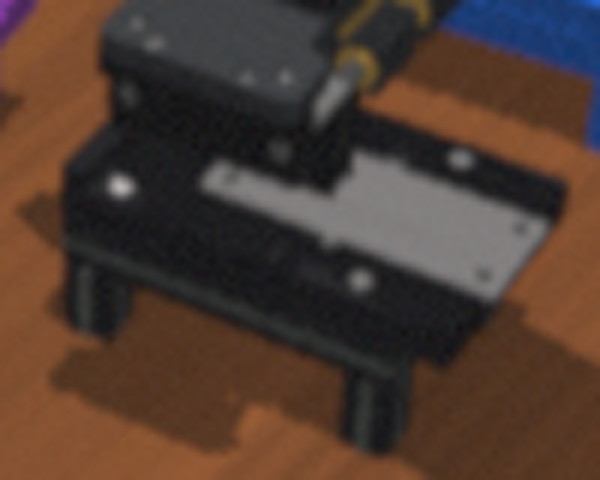

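```bash
python3 -m jog '[{"slide":[0.14,0,0.2],"roll":0},{"slide":[0.14,0,0.4],"roll":0},{"slide":[0.14,0,0.6],"roll":0},{"slide":[0.14,0,0.8],"roll":0},{"slide":[0.14,0,1.0],"roll":0}]'; python3 -m jog '[{"slide":[0.12,0,0.2],"roll":0},{"slide":[0.12,0,0.4],"roll":0},{"slide":[0.12,0,0.6],"roll":0}]'; cat > look.py <<'E'
from h import *
import cv2,sys
q,p,m=np.load("q.npy");s=r.read_state();k=sys.argv[1]
d=s["ee_pos"]-[*q[:2],0];c,b=np.cos(q[2]),np.sin(q[2]);print("tcp in chan",(c*d[0]+b*d[1])*1000,(-b*d[0]+c*d[1])*1000,d[2])
im=r.camera("side")[:,:,::-1];cv2.imwrite(f"pics/side{k}.png",im);cv2.imwrite(f"pics/s{k}.png",cv2.resize(im[140:230,235:345],None,fx=6,fy=6,interpolation=cv2.INTER_CUBIC))
if len(sys.argv)>2:
    u=[(float(a)+.5)/6-.5 for a in sys.argv[2:]]
E
python3 look.py 3
```

```text
time: 4.5
ee_pos: [0.5563, -0.1904, 0.0735]
eef_rot: [0.708, 0.042, -0.704, 0.041]
ft_force: [3.8, 1.3, 5.7]
width: 0.0004
time: 4.75
ee_pos: [0.552, -0.191, 0.0735]
eef_rot: [0.709, 0.042, -0.702, 0.042]
ft_force: [3.7, 1.0, 5.6]
width: 0.0007
tcp in chan 66.24212924691071 -2.2950110344376156 0.07352563185927093
```

View pics/s3.png

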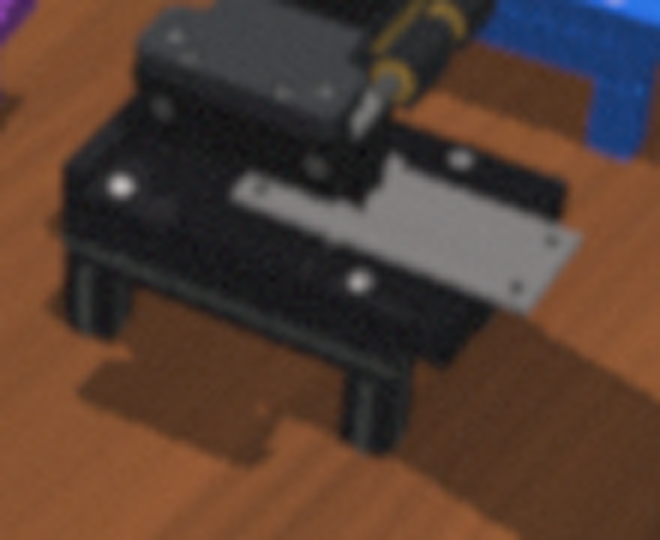

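```bash
python3 -m jog '[{"slide":[0.13,0,0.25],"roll":0},{"slide":[0.13,0,0.5],"roll":0},{"slide":[0.13,0,0.75],"roll":0},{"slide":[0.13,0,1.0],"roll":0},{"slide":[0.13,0,1.25],"roll":0}]'; python3 -m jog '[{"slide":[0.13,0,0.25],"roll":0},{"slide":[0.13,0,0.5],"roll":0},{"slide":[0.13,0,0.75],"roll":0},{"slide":[0.13,0,1.0],"roll":0},{"slide":[0.13,0,1.1],"roll":0}]';python3 look.py 4
```

```text
time: 5.22
ee_pos: [0.541, -0.1926, 0.0735]
eef_rot: [0.711, 0.042, -0.701, 0.042]
ft_force: [3.3, 0.2, 7.1]
width: 0.0005
time: 5.63
ee_pos: [0.5319, -0.194, 0.0736]
eef_rot: [0.712, 0.041, -0.7, 0.043]
ft_force: [3.7, 0.7, 6.3]
width: 0.0003
tcp in chan 45.90676834516962 -2.8821389291375663 0.07359543135614294
```

View pics/s4.png

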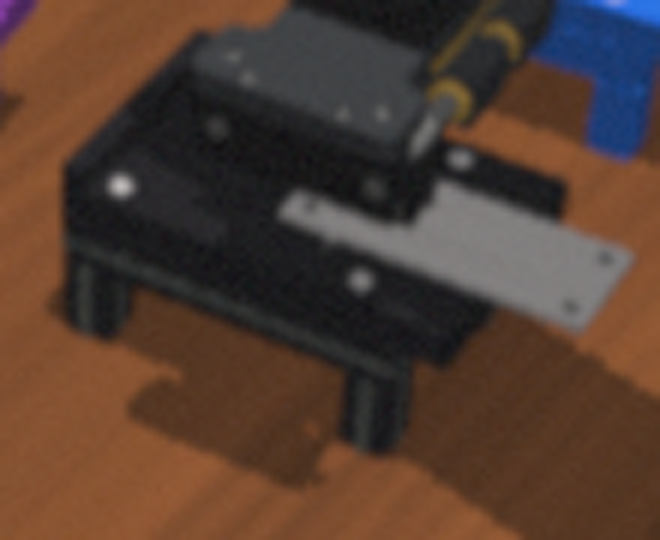

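```bash
python3 -m jog '[{"slide":[0.12,0,0.2],"roll":0},{"slide":[0.12,0,0.4],"roll":0},{"slide":[0.12,0,0.6],"roll":0},{"slide":[0.12,0,0.75],"roll":0},{"slide":[0.12,0,0.75],"roll":0}]';python3 look.py 5
```

```text
time: 6.1
ee_pos: [0.5257, -0.1949, 0.0735]
eef_rot: [0.713, 0.041, -0.698, 0.043]
ft_force: [1.6, 1.1, 7.9]
width: 0.0003
tcp in chan 39.716697330043786 -3.080245104280276 0.07353128168589795
```

View pics/s5.png

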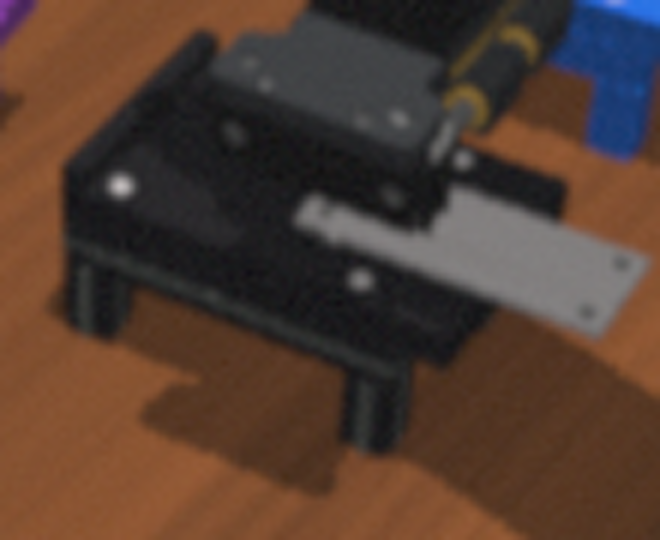

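Tip travel and the side view agree that the plate has followed and now overhangs by about 44 mm. I'll lift off gently and back away so I can measure it.

```bash
python3 -m jog '[{"slide":[-0.1,0,0],"roll":0},{"slide":[-0.6,0,0],"roll":0},{"slide":[-2,0,0],"roll":0},{"slide":[-4,0,0],"roll":0},{"slide":[-6,0,0],"roll":0}]'; python3 -m jog '[{"slide":[-2,0,2],"roll":0},{"slide":[-3,0,5],"roll":0},{"slide":[-3,0,8],"roll":0},{"slide":[-3,0,11],"roll":0},{"slide":[-3,0,13],"roll":0}]' 0 20; python3 - <<'E'
from h import *
import cv2
for n,(x,y,w,h) in {"top":(280,160,90,130),"side":(235,140,130,90)}.items():
    im=r.camera(n)[:,:,::-1];cv2.imwrite(f"pics/{n}6.png",im);cv2.imwrite(f"pics/z{n}6.png",cv2.resize(im[y:y+h,x:x+w],None,fx=4.6,fy=4.6,interpolation=cv2.INTER_CUBIC))
E
```

```text
time: 6.57
ee_pos: [0.5237, -0.1946, 0.1338]
eef_rot: [0.713, 0.041, -0.699, 0.043]
ft_force: [1.3, 0.9, 0.7]
width: 0.0005
time: 6.98
ee_pos: [0.3913, -0.2105, 0.1613]
eef_rot: [0.712, 0.041, -0.7, 0.042]
ft_force: [0.8, -0.7, 0.9]
width: 0.0262
```

View pics/ztop6.png

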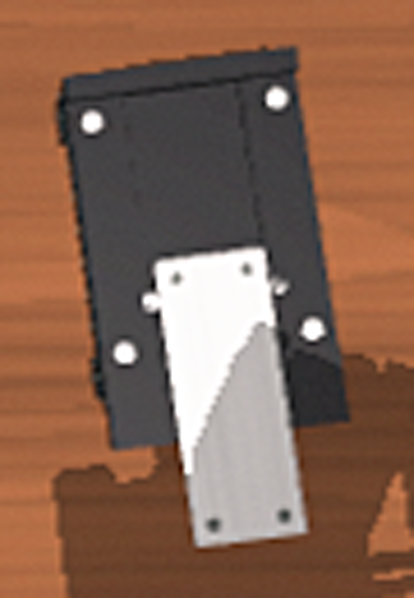

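View pics/zside6.png

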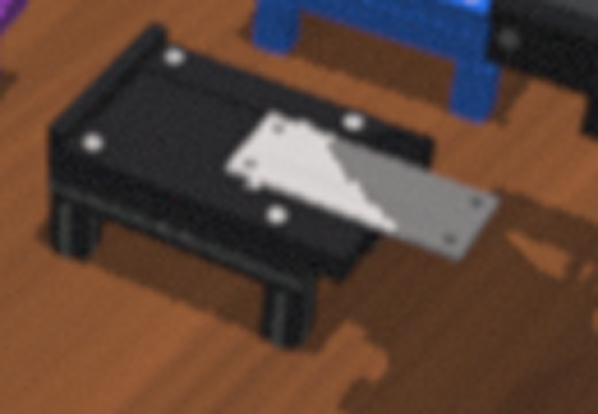

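```bash
python3 - <<'E'
from h import *
q,p,m=np.load("q.npy")
T=lambda x,y,ox,oy,f=4.6:np.array([ox+(x+.5)/f-.5,oy+(y+.5)/f-.5])
h=[(60,23,3),(60,-23,3),(-60,-23,3),(-60,23,3)]
a=[("top",L,T(*u,280,160)) for L,u in zip(h,[(153,262),(265,247),(308,533),(196,548)])]
b=[("side",L,T(*u,235,140)) for L,u in zip(h,[(226,170),(270,110),(499,203),(460,262)])]
for o in (a,b,a+b):
    P,e=fit(o,[.5,-.2,.1]);d=P[:2]-q[:2];c,s=np.cos(q[2]),np.sin(q[2]);print(P,np.degrees(P[2]),"in chan",(c*d[0]+s*d[1])*1e3,(-s*d[0]+c*d[1])*1e3,abs(e).max())
# channel edge top/side separately
tc=lambda x,y:T(x,y,280,160)
for u in [(112,450),(349,420)]: print(ray("top",tc(*u),.073))
P=fit(a+b,[.5,-.2,.1])[0];np.save("P.npy",P)
g=W(P,[(-36,0,0)])[0];go([g[0],g[1],.12],P[2])
print(r.read_state()["joint_positions"].round(2))
E
```

```text
[ 0.50284999 -0.19751515  0.12257944] 7.023284731586551 in chan 16.689775372861895 -2.993543633809192 0.5205520296838699
[ 0.49892124 -0.19355269  0.11466504] 6.569822799502523 in chan 13.254312055048276 1.4034725326835822 1.5422797529639638
[ 0.50192278 -0.19713886  0.12128852] 6.949320336806312 in chan 15.813263025972763 -2.5108114029221738 2.077284433518429
[ 0.4805359  -0.14730322  0.073     ]
[ 0.49263146 -0.24684589  0.073     ]
t 7.08 pos [ 390.9 -211.   161.3] toolx [ 0.0175 -0.0019 -0.9998] F [ 0.47 -0.14 -0.17] w 0.0341
slide cm [ 4.26 -0.09 -7.51] roll -0.3 rows 2.0715276165682863 0.04181261308715433
[ 0.78 -0.01 -0.38  1.99 -0.01  1.15 -1.05]
```

```bash
python3 -m jog '[{"slide":[0.5,0,-2],"roll":0},{"slide":[1.5,-0.1,-4],"roll":0},{"slide":[3,-0.1,-6],"roll":0},{"slide":[4,-0.1,-7.5],"roll":-0.3},{"slide":[4.3,-0.1,-7.5],"roll":-0.3}]'; python3 -m jog '[{"slide":[0,0,0],"roll":0},{"slide":[0,0,0],"roll":0}]'; python3 - <<'E'
from h import *
P=np.load("P.npy");g=W(P,[(-36,0,0)])[0];go([g[0],g[1],.0525],P[2])
E
```

```text
time: 7.5
ee_pos: [0.4681, -0.1997, 0.118]
eef_rot: [0.712, 0.044, -0.7, 0.044]
ft_force: [-0.6, 1.6, 0.7]
width: 0.0674
time: 7.67
ee_pos: [0.468, -0.1993, 0.1177]
eef_rot: [0.711, 0.044, -0.7, 0.044]
ft_force: [-0.4, -0.3, 0.7]
width: 0.0803
t 7.67 pos [ 468.  -199.3  117.7] toolx [ 0.0161  0.0012 -0.9999] F [-0.35 -0.27  0.74] w 0.0803
slide cm [6.52 0.19 0.32] roll 0.19 rows 1.5659328590059778 0.026278398836893122
```

```bash
python3 -m jog '[{"slide":[0.3,0.2,0.3],"roll":0.2},{"slide":[1.3,0.2,0.3],"roll":0.2},{"slide":[2.3,0.2,0.3],"roll":0.2},{"slide":[3.3,0.2,0.3],"roll":0.2},{"slide":[3.3,0.2,0.3],"roll":0.2}]'; python3 -m jog '[{"slide":[0.8,0,0],"roll":0},{"slide":[1.6,0,0],"roll":0},{"slide":[2.4,0,0],"roll":0},{"slide":[3.1,0,0],"roll":0},{"slide":[3.1,0,0],"roll":0}]'; python3 - <<'E'
from h import *
import cv2
P=np.load("P.npy");g=W(P,[(-36,0,0)])[0];go([g[0],g[1],.0525],P[2])
im=r.camera("side")[:,:,::-1];cv2.imwrite("pics/side7.png",im);cv2.imwrite("pics/z7.png",cv2.resize(im[130:240,235:365],None,fx=5,fy=5,interpolation=cv2.INTER_CUBIC))
E
```

```text
time: 8.08
ee_pos: [0.4643, -0.2012, 0.0822]
eef_rot: [0.71, 0.043, -0.701, 0.042]
ft_force: [-0.6, -0.4, -0.2]
width: 0.0872
time: 8.5
ee_pos: [0.4638, -0.2007, 0.0495]
eef_rot: [0.71, 0.044, -0.702, 0.042]
ft_force: [-0.4, -0.0, -0.2]
width: 0.0869
t 8.5 pos [ 463.8 -200.7   49.5] toolx [ 0.0109  0.0036 -0.9999] F [-0.39 -0.01 -0.23] w 0.0869
slide cm [-0.29  0.11 -0.23] roll -0.02 rows 0.09263514683124521 0.0031108023710509397
```

View pics/z7.png

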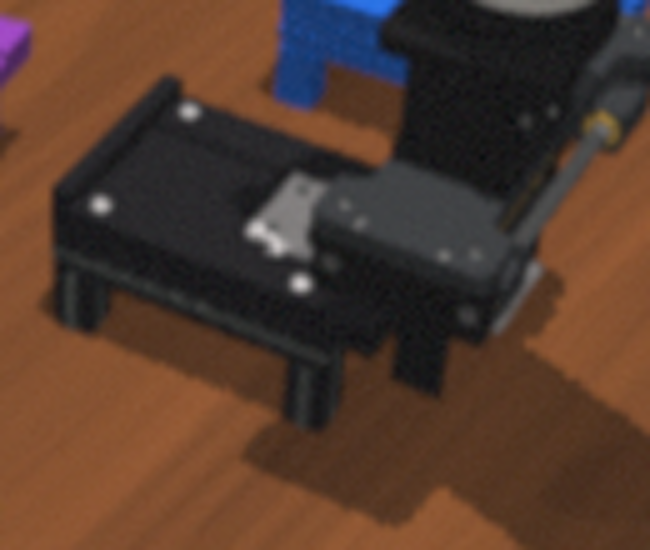

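```bash
python3 -m jog '[{"slide":[-0.3,0.1,-0.1],"roll":0},{"slide":[-0.3,0.1,-0.1],"roll":0},{"slide":[-0.3,0.1,-0.1],"roll":0},{"slide":[-0.3,0.1,-0.1],"roll":0},{"slide":[-0.3,0.1,-0.1],"roll":0}]' 0.4 3;  python3 -m jog '[{"slide":[0,0,0],"roll":0},{"slide":[0,0,0],"roll":0}]' 0.45 3; python3 -m jog '[{"slide":[0,0,0],"roll":0},{"slide":[0,0,0],"roll":0}]' 0.47 3
```

```text
time: 8.97
ee_pos: [0.4654, -0.2018, 0.0536]
eef_rot: [0.71, 0.044, -0.702, 0.042]
ft_force: [-0.9, 0.4, 0.4]
width: 0.0619
time: 9.13
ee_pos: [0.4655, -0.2018, 0.0537]
eef_rot: [0.71, 0.043, -0.701, 0.042]
ft_force: [-0.0, -0.2, 0.2]
width: 0.0512
time: 9.3
ee_pos: [0.4654, -0.2017, 0.0537]
eef_rot: [0.71, 0.044, -0.701, 0.042]
ft_force: [-0.2, 1.1, 0.1]
width: 0.0471
```

```bash
python3 -m jog '[{"slide":[0.1,0,0],"roll":0},{"slide":[0.1,0,0],"roll":0},{"slide":[0.1,0,0],"roll":0}]' 0.52 3;  python3 -m jog '[{"slide":[0,0,0],"roll":0},{"slide":[0,0,0],"roll":0}]' 0.6 5; python3 -c "
from bench import r;s=r.read_state();print(s['ft_force'].round(2),s['torque'].round(3))"
```

```text
time: 9.55
ee_pos: [0.4655, -0.2017, 0.0528]
eef_rot: [0.71, 0.044, -0.701, 0.042]
ft_force: [0.9, 0.4, 1.5]
width: 0.0461
time: 9.72
ee_pos: [0.4656, -0.2017, 0.0528]
eef_rot: [0.71, 0.044, -0.701, 0.042]
ft_force: [-0.8, -0.4, 1.2]
width: 0.0458
[-0.77 -0.43  1.2 ] [ 0.165  0.099 -0.001]
```

```bash
python3 -m jog '[{"slide":[0,0,0],"roll":0},{"slide":[0,0,0],"roll":0},{"slide":[0,0,0],"roll":0}]' 0.7 45;  python3 -m jog '[{"slide":[-0.1,0,0],"roll":0},{"slide":[-0.2,0,0],"roll":0},{"slide":[-0.3,0,0],"roll":0},{"slide":[-0.5,0,0],"roll":0},{"slide":[-0.7,0,0],"roll":0}]'; python3 - <<'E'
from h import *
import cv2
s=r.read_state();print(s["ft_force"].round(2),s["torque"].round(3))
im=r.camera("side")[:,:,::-1];cv2.imwrite("pics/side8.png",im);cv2.imwrite("pics/z8.png",cv2.resize(im[130:240,235:365],None,fx=5,fy=5,interpolation=cv2.INTER_CUBIC))
E
```

```text
time: 9.97
ee_pos: [0.4655, -0.2017, 0.0528]
eef_rot: [0.71, 0.044, -0.701, 0.042]
ft_force: [-0.3, 0.6, 2.3]
width: 0.0443
time: 10.38
ee_pos: [0.4652, -0.2017, 0.0598]
eef_rot: [0.71, 0.044, -0.702, 0.042]
ft_force: [-0.2, -0.3, -0.6]
width: 0.0443
[-0.23 -0.28 -0.64] [-0.013  0.061 -0.006]
```

View pics/z8.png

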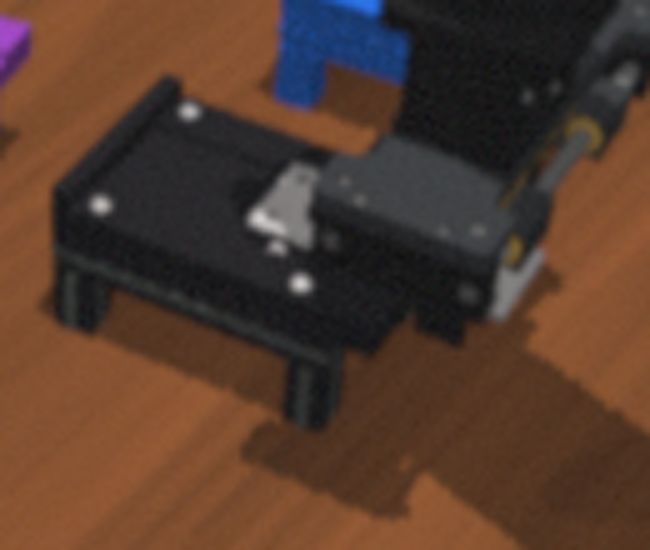

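```bash
python3 -m jog '[{"slide":[-1,0,0],"roll":0},{"slide":[-2.5,0,0],"roll":0},{"slide":[-4.5,0,0],"roll":0},{"slide":[-6.5,0,0],"roll":0},{"slide":[-8,0,0],"roll":0}]'; python3 -m jog '[{"slide":[-0.5,0,0],"roll":0},{"slide":[-1,0,0],"roll":0},{"slide":[-1,0,0],"roll":0}]'; python3 - <<'E'
from h import *
import cv2
q,p,m=np.load("q.npy");s=r.read_state();print(s["ft_force"].round(2),s["torque"].round(3))
for n in("side","top"):
    im=r.camera(n)[:,:,::-1];cv2.imwrite(f"pics/{n}9.png",im)
im=cv2.imread("pics/side9.png")
cv2.imwrite("pics/z9.png",cv2.resize(im[90:210,235:375],None,fx=5,fy=5,interpolation=cv2.INTER_CUBIC))
g=W(m,[(-60-38-15,0,0)])[0];go([g[0],g[1],.15],m[2])
E
```

```text
time: 10.85
ee_pos: [0.465, -0.2022, 0.1427]
eef_rot: [0.711, 0.043, -0.701, 0.042]
ft_force: [-0.1, -0.4, -1.0]
width: 0.0444
time: 11.1
ee_pos: [0.4652, -0.2024, 0.1536]
eef_rot: [0.711, 0.043, -0.7, 0.043]
ft_force: [0.3, -0.1, -1.5]
width: 0.0444
[ 0.25 -0.14 -1.53] [0.004 0.075 0.03 ]
t 11.2 pos [ 464.5 -202.1  152.1] toolx [ 0.0132  0.0024 -0.9999] F [ 0.33 -0.75 -0.73] w 0.0444
slide cm [  0.39 -41.69 -11.05] roll 7.54 rows 10.34375044819182 1.0528343261334305
```

View pics/z9.png

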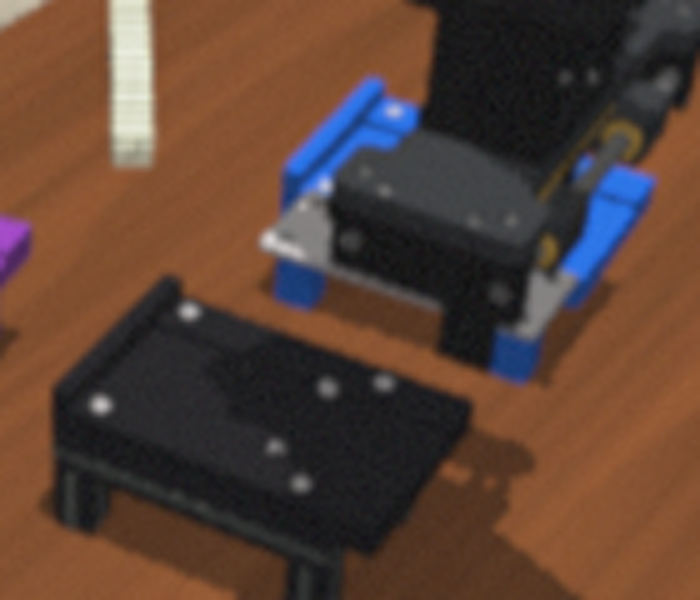

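View pics/top9.png

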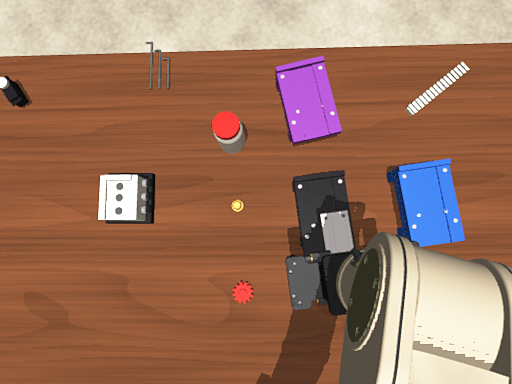

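```bash
python3 -m jog '[{"slide":[-0.2,-1.5,-0.4],"roll":0},{"slide":[-0.5,-4,-1],"roll":2},{"slide":[-0.8,-7,-1.9],"roll":4},{"slide":[-0.8,-10.5,-2.8],"roll":6},{"slide":[-0.8,-14,-3.7],"roll":7.5}]'; python3 - <<'E'
from h import *
q,p,m=np.load("q.npy");g=W(m,[(-60-37-15,0,0)])[0];go([g[0],g[1],.15],m[2])
E
```

```text
time: 11.62
ee_pos: [0.4837, -0.0575, 0.1598]
eef_rot: [0.711, -0.004, -0.703, -0.006]
ft_force: [0.7, -0.0, -0.7]
width: 0.0443
t 11.62 pos [483.7 -57.5 159.8] toolx [ 0.0119  0.0027 -0.9999] F [ 0.68 -0.   -0.68] w 0.0443
slide cm [  1.11 -28.3   -3.75] roll -0.13 rows 6.8515225110256734 0.01833234812439373
```

```bash
python3 -m jog '[{"slide":[0,-3.5,-0.5],"roll":0},{"slide":[0,-7,-1],"roll":0},{"slide":[0,-10.5,-1.5],"roll":0},{"slide":[0,-14,-1.9],"roll":0},{"slide":[0,-17.5,-2.3],"roll":0}]'; python3 -m jog '[{"slide":[0,-3.5,-0.5],"roll":0},{"slide":[0,-6.5,-0.9],"roll":0},{"slide":[0,-9,-1.3],"roll":0},{"slide":[0,-10.3,-1.4],"roll":0},{"slide":[0,-10.3,-1.4],"roll":0}]'; python3 - <<'E'
from h import *
q,p,m=np.load("q.npy");g=W(m,[(-60-37-15,0,0)])[0];go([g[0],g[1],.11],m[2])
E
```

```text
time: 12.03
ee_pos: [0.5083, 0.1188, 0.1596]
eef_rot: [0.711, -0.004, -0.703, -0.006]
ft_force: [1.1, 0.3, -1.2]
width: 0.0447
time: 12.45
ee_pos: [0.5223, 0.2254, 0.1589]
eef_rot: [0.71, -0.001, -0.704, -0.004]
ft_force: [-0.5, 0.4, -1.5]
width: 0.0443
t 12.45 pos [522.3 225.4 158.9] toolx [ 0.0082  0.0046 -1.    ] F [-0.48  0.36 -1.47] w 0.0443
slide cm [ 4.89  0.06 -0.22] roll 0.14 rows 1.1737109625822115 0.01968534375737776
```

```bash
python3 -m jog '[{"slide":[1.2,0,-0.2],"roll":0},{"slide":[2.6,0,-0.2],"roll":0},{"slide":[4.2,0,-0.2],"roll":0},{"slide":[5.6,0,-0.2],"roll":0},{"slide":[6.6,0,-0.2],"roll":0}]'; python3 -m jog '[{"slide":[0.3,0,0],"roll":0},{"slide":[0.3,0,0],"roll":0},{"slide":[0.3,0,0],"roll":0}]'; python3 - <<'E'
from h import *
import cv2
q,p,m=np.load("q.npy");g=W(m,[(-60-37-15,0,0)])[0];go([g[0],g[1],.0528],m[2])
for n in("side","top"):
    im=r.camera(n)[:,:,::-1];cv2.imwrite(f"pics/{n}10.png",im)
    x,y,w,h={"side":(70,220,140,120),"top":(60,140,150,120)}[n]
    cv2.imwrite(f"pics/z{n}10.png",cv2.resize(im[y:y+h,x:x+w],None,fx=5,fy=5,interpolation=cv2.INTER_CUBIC))
E
```

```text
time: 12.87
ee_pos: [0.5241, 0.2236, 0.09]
eef_rot: [0.709, -0.002, -0.705, -0.004]
ft_force: [0.1, -0.5, -1.9]
width: 0.0445
time: 13.12
ee_pos: [0.5242, 0.2232, 0.0869]
eef_rot: [0.709, -0.003, -0.705, -0.005]
ft_force: [0.8, -0.5, -1.3]
width: 0.0444
t 13.12 pos [524.2 223.2  86.9] toolx [ 0.0051  0.0028 -1.    ] F [ 0.83 -0.51 -1.31] w 0.0444
slide cm [ 3.41 -0.18 -0.05] roll 0.02 rows 0.8192357486017584 0.0025022509563450957
```

View pics/zside10.png

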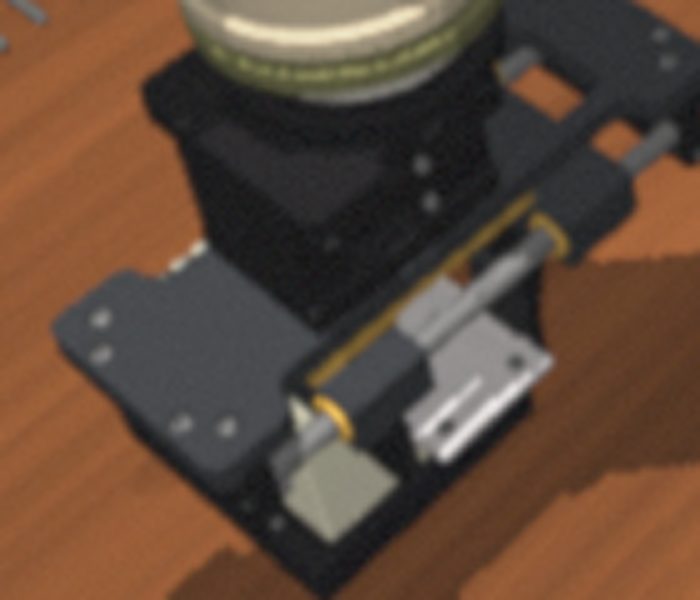

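View pics/ztop10.png

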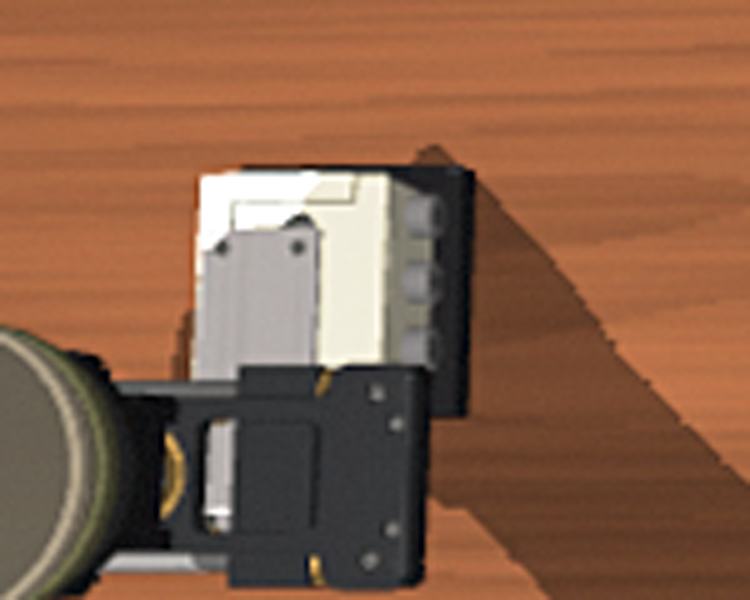

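```bash
python3 - <<'E'
from h import *
q,p,m=np.load("q.npy")
T=lambda x,y,ox=60,oy=140,f=5:np.array([ox+(x+.5)/f-.5,oy+(y+.5)/f-.5])
c,s=np.cos(m[2]),np.sin(m[2])
def loc(X): d=X[:2]-m[:2];return np.array([c*d[0]+s*d[1],-s*d[0]+c*d[1]])*1e3
for u in [(205,236),(318,228),(203,375),(315,365)]:
    X=ray("top",T(*u),.1074);print(X.round(4),loc(X).round(1))
print("predict px of plate far corners",[((v-[60,140]+.5)*5-.5).round(0) for v in proj("top",W([.5242+.037,.2232,m[2]],[(60,23,37.4),(60,-23,37.4)]))])
# manifold top-only refs: lip corners and lip/stop lines from first picture
Tm=lambda x,y:T(x,y,85,160,7)
for u,z in [((90,420),.076),((360,418),.076),((105,102),.082),((325,102),.082),((372,100),.076),((150,143),.07),((143,410),.07)]:
    X=ray("top",Tm(*u),z);print(u,X.round(4),loc(X).round(1))
E
```

```text
[0.6186 0.2446 0.1074] [-18.5  20.5]
[0.6213 0.2003 0.1074] [-15.4 -23.7]
[0.5648 0.2429 0.1074] [-72.3  18.3]
[0.5683 0.1994 0.1074] [-68.4 -25.2]
predict px of plate far corners [array([203., 229.]), array([320., 229.])]
(90, 420) [0.5571 0.2634 0.076 ] [-80.2  38.6]
(360, 418) [0.557 0.185 0.076] [-79.4 -39.7]
(105, 102) [0.6482 0.2603 0.082 ] [11.  36.5]
(325, 102) [0.6474 0.196  0.082 ] [ 10.8 -27.8]
(372, 100) [0.6489 0.1846 0.076 ] [ 12.4 -39.1]
(150, 143) [0.6381 0.2523 0.07  ] [ 0.9 28.4]
(143, 410) [0.5602 0.2509 0.07  ] [-77.   26.2]
```

```bash
python3 - <<'E'
from h import *
import cv2
q,p,m=np.load("q.npy")
im=cv2.imread("pics/top10.png").astype(int)
print("b-channel minus"); 
for y in range(184,214,3): print(y,im[y,96:142,0].tolist())
im=cv2.imread("pics/top10.png")
cv2.imwrite("pics/zz10.png",cv2.resize(im[165:225,90:150],None,fx=10,fy=10,interpolation=cv2.INTER_NEAREST))
E
```

```text
b-channel minus
184 [65, 65, 54, 103, 255, 255, 255, 255, 255, 255, 145, 255, 255, 255, 255, 255, 255, 255, 255, 255, 253, 108, 62, 78, 84, 76, 117, 199, 227, 222, 219, 219, 220, 220, 220, 220, 219, 219, 220, 224, 210, 162, 110, 105, 112, 125]
187 [69, 64, 50, 187, 255, 255, 255, 255, 207, 159, 172, 171, 168, 167, 168, 172, 171, 171, 171, 173, 174, 178, 175, 168, 168, 175, 175, 136, 170, 217, 222, 220, 219, 219, 219, 219, 219, 219, 220, 226, 209, 156, 106, 104, 112, 109]
190 [70, 66, 49, 192, 190, 161, 145, 104, 83, 131, 169, 177, 169, 170, 171, 175, 170, 173, 173, 173, 172, 183, 133, 90, 123, 166, 180, 118, 190, 227, 221, 220, 219, 220, 220, 220, 219, 219, 221, 227, 190, 141, 116, 110, 112, 112]
193 [69, 67, 47, 222, 213, 170, 172, 174, 173, 170, 172, 171, 167, 170, 171, 174, 171, 174, 172, 172, 173, 176, 174, 173, 172, 171, 176, 126, 191, 225, 220, 219, 220, 219, 219, 219, 220, 219, 221, 228, 187, 142, 120, 110, 113, 117]
196 [71, 65, 54, 158, 183, 173, 173, 176, 171, 170, 172, 169, 167, 172, 170, 174, 172, 172, 174, 173, 172, 175, 174, 170, 174, 172, 176, 142, 195, 226, 220, 219, 
[... 528 characters left out ...]
112]
205 [50, 31, 64, 169, 186, 171, 176, 173, 168, 170, 174, 169, 168, 170, 172, 174, 173, 173, 173, 175, 173, 176, 173, 169, 172, 175, 156, 149, 206, 226, 220, 220, 220, 221, 219, 220, 220, 222, 222, 233, 166, 95, 109, 115, 112, 102]
208 [44, 32, 115, 169, 177, 172, 173, 170, 170, 175, 174, 168, 167, 170, 172, 173, 172, 173, 174, 175, 172, 173, 173, 169, 172, 177, 154, 174, 217, 224, 221, 221, 220, 220, 220, 220, 220, 221, 225, 212, 146, 98, 108, 110, 127, 136]
211 [42, 29, 122, 171, 177, 173, 175, 172, 167, 174, 172, 171, 172, 176, 180, 178, 179, 180, 180, 180, 178, 178, 178, 178, 178, 183, 145, 171, 224, 230, 226, 226, 229, 225, 223, 224, 222, 224, 227, 213, 150, 102, 105, 110, 126, 135]
```

View pics/zz10.png

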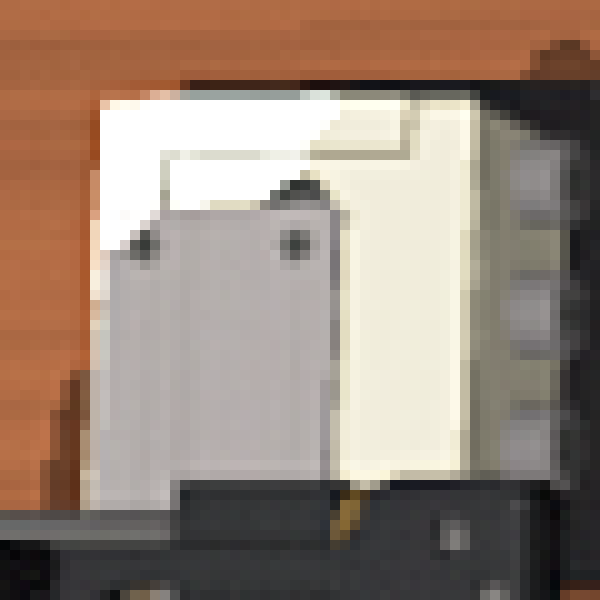

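```bash
python3 - <<'E'
from h import *
q,p,m=np.load("q.npy");c,s=np.cos(m[2]),np.sin(m[2])
def loc(X): d=X[:2]-m[:2];return np.array([c*d[0]+s*d[1],-s*d[0]+c*d[1]])*1e3
for u,z in [((122.5,187),.107),((122.2,199),.107),((121.7,208),.107),((115,185.6),.107),((137,184),.076),((136.6,193),.076),((135.8,211),.076)]:
    X=ray("top",u,z);print(u,loc(X).round(1))
print(loc(np.array([.5242,.2232])))
E
```

```text
(122.5, 187) [-18.8 -22.4]
(122.2, 199) [-42.1 -22.9]
(121.7, 208) [-59.5 -22.8]
(115, 185.6) [-16.1  -7.5]
(137, 184) [ -8.3 -38.6]
(136.6, 193) [-26.6 -38.6]
(135.8, 211) [-62.9 -38.6]
[-112.67292661   -1.88390745]
```

```bash
python3 -m jog '[{"slide":[0.5,0,0],"roll":0},{"slide":[1,0,0],"roll":0},{"slide":[1.5,0,0],"roll":0},{"slide":[2.1,0,0],"roll":0},{"slide":[2.1,0,0],"roll":0}]'; python3 -m jog '[{"slide":[0.15,0,0],"roll":0},{"slide":[0.15,0,0],"roll":0}]';python3 - <<'E'
from h import *
import cv2
q,p,m=np.load("q.npy");g=W(m,[(-60-37-15,0,0)])[0];go([g[0],g[1],.0528],m[2])
for n in("side","top"):
    im=r.camera(n)[:,:,::-1];cv2.imwrite(f"pics/{n}11.png",im)
    x,y,w,h={"side":(70,250,100,90),"top":(90,165,60,60)}[n]
    cv2.imwrite(f"pics/z{n}11.png",cv2.resize(im[y:y+h,x:x+w],None,fx=6,fy=6,interpolation=cv2.INTER_NEAREST))
im=cv2.imread("pics/top11.png")
for y in(187,196,205): print(im[y,96:142,0].tolist())
print(im[170:200,112,0].tolist())
E
```

```text
time: 13.63
ee_pos: [0.524, 0.2234, 0.0652]
eef_rot: [0.709, -0.003, -0.705, -0.004]
ft_force: [0.0, -0.5, -2.0]
width: 0.0443
time: 13.8
ee_pos: [0.5236, 0.2233, 0.0631]
eef_rot: [0.708, -0.003, -0.706, -0.004]
ft_force: [0.3, -0.1, -1.5]
width: 0.0443
t 13.8 pos [523.6 223.3  63.1] toolx [ 0.0038  0.0023 -1.    ] F [ 0.27 -0.14 -1.47] w 0.0443
slide cm [ 1.03 -0.17 -0.12] roll 0.05 rows 0.25299963659794245 0.006757763799289865
[71, 69, 49, 185, 255, 255, 255, 255, 255, 254, 180, 255, 255, 255, 255, 255, 255, 255, 255, 223, 119, 117, 124, 125, 124, 123, 119, 150, 194, 203, 203, 202, 196, 205, 221, 219, 218, 219, 220, 224, 207, 155, 107, 106, 111, 109]
[70, 66, 48, 156, 208, 214, 212, 215, 225, 170, 153, 174, 174, 173, 171, 169, 174, 168, 171, 174, 174, 173, 172, 172, 173, 171, 175, 175, 171, 171, 172, 171, 143, 200, 227, 221, 218, 220, 220, 229, 177, 120, 112, 107, 124, 138]
[50, 26, 55, 196, 228, 220, 220, 226, 185, 153, 167, 174, 173, 172, 169, 172, 172, 167, 169, 172, 174, 174, 174, 173, 172, 173, 172, 171, 170, 171, 175, 170, 150, 203, 224, 221, 222, 220, 222, 233, 163, 97, 110, 111, 111, 102]
[67, 66, 60, 25, 157, 255, 255, 255, 255, 255, 206, 255, 255, 255, 255, 255, 255, 255, 155, 167, 174, 179, 178, 175, 174, 174, 174, 174, 172, 173]
```

View pics/ztop11.png

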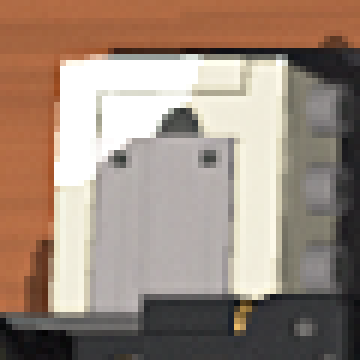

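View pics/zside11.png

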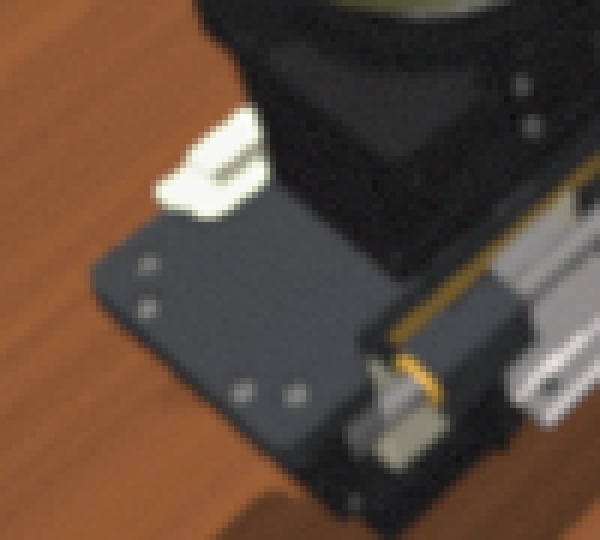

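```bash
python3 - <<'E'
from h import *
q,p,m=np.load("q.npy");c,s=np.cos(m[2]),np.sin(m[2])
def loc(X): d=X[:2]-m[:2];return np.array([c*d[0]+s*d[1],-s*d[0]+c*d[1]])*1e3
for u,z in [((127.5,205),.0833),((104.7,205),.0833),((127.7,196),.0833),((104.9,196),.0833),((115,187.5),.0833),((136,205),.076),((98.7,205),.076),((136.3,196),.076),((98.9,196),.076)]:
    print(u,loc(ray("top",u,z)).round(1))
E
```

```text
(127.5, 205) [-51.5 -24.1]
(104.7, 205) [-51.6  22. ]
(127.7, 196) [-33.5 -23.7]
(104.9, 196) [-33.6  22.5]
(115, 187.5) [-16.4   2.9]
(136, 205) [-50.8 -38.4]
(98.7, 205) [-50.9  37.7]
(136.3, 196) [-32.7 -38.2]
(98.9, 196) [-32.7  38.3]
```

```bash
python3 -m jog '[{"slide":[0.2,-0.07,0],"roll":0},{"slide":[0.4,-0.07,0],"roll":0},{"slide":[0.6,-0.07,0],"roll":0},{"slide":[0.8,-0.07,0],"roll":0},{"slide":[0.8,-0.07,0],"roll":0}]'; python3 -m jog '[{"slide":[0.05,0,0],"roll":0},{"slide":[0.05,0,0],"roll":0}]'; python3 -c "
from bench import r;s=r.read_state();print(s['ft_force'].round(2),s['torque'].round(3))"
```

```text
time: 14.32
ee_pos: [0.5238, 0.2241, 0.0552]
eef_rot: [0.709, -0.003, -0.706, -0.004]
ft_force: [-0.6, 0.3, -1.1]
width: 0.0444
time: 14.48
ee_pos: [0.5237, 0.224, 0.0545]
eef_rot: [0.708, -0.003, -0.706, -0.004]
ft_force: [-0.3, 1.3, -1.1]
width: 0.0446
[-0.26  1.34 -1.09] [0.041 0.07  0.004]
```

```bash
python3 -m jog '[{"slide":[0.05,0,0],"roll":0},{"slide":[0.05,0,0],"roll":0}]'; python3 -c "
from bench import r;s=r.read_state();print(s['ft_force'].round(2),s['torque'].round(3))";  python3 -m jog '[{"slide":[0.05,0,0],"roll":0},{"slide":[0.05,0,0],"roll":0}]'; python3 -c "
from bench import r;s=r.read_state();print(s['ft_force'].round(2),s['torque'].round(3))"
```

```text
time: 14.65
ee_pos: [0.5237, 0.224, 0.054]
eef_rot: [0.708, -0.003, -0.706, -0.004]
ft_force: [-0.2, -0.1, -1.1]
width: 0.0443
[-0.15 -0.12 -1.11] [ 0.028  0.046 -0.002]
time: 14.82
ee_pos: [0.5237, 0.224, 0.0535]
eef_rot: [0.708, -0.003, -0.706, -0.004]
ft_force: [-0.8, -0.7, -0.3]
width: 0.0441
[-0.81 -0.69 -0.29] [0.031 0.042 0.005]
```

```bash
python3 -m jog '[{"slide":[0,0,-0.2],"roll":0},{"slide":[0,0,-0.4],"roll":0},{"slide":[0,0,-0.6],"roll":0},{"slide":[0,0,-0.8],"roll":0},{"slide":[0,0,-1.0],"roll":0}]'; python3 -m jog '[{"slide":[0,0,-0.1],"roll":0},{"slide":[0,0,-0.2],"roll":0}]'; python3 -m jog '[{"slide":[0,0,-0.1],"roll":0},{"slide":[0,0,-0.15],"roll":0}]'; python3 -c "
from bench import r;s=r.read_state();print(s['ft_force'].round(2),s['torque'].round(3))"
```

```text
time: 15.23
ee_pos: [0.534, 0.2239, 0.0535]
eef_rot: [0.708, -0.003, -0.706, -0.004]
ft_force: [-0.3, -0.1, -1.7]
width: 0.0442
time: 15.4
ee_pos: [0.5362, 0.2238, 0.0535]
eef_rot: [0.708, -0.003, -0.706, -0.004]
ft_force: [0.3, -0.1, -1.8]
width: 0.0443
time: 15.57
ee_pos: [0.5378, 0.2238, 0.0535]
eef_rot: [0.708, -0.003, -0.706, -0.004]
ft_force: [-0.3, -0.8, -0.9]
width: 0.0442
[-0.28 -0.81 -0.93] [ 0.014  0.057 -0.024]
```

```bash
for i in 1; do python3 -m jog '[{"slide":[0,0,-0.08],"roll":0},{"slide":[0,0,-0.1],"roll":0}]'; python3 -m jog '[{"slide":[0,0,-0.08],"roll":0},{"slide":[0,0,-0.1],"roll":0}]';python3 -m jog '[{"slide":[0,0,-0.05],"roll":0},{"slide":[0,0,-0.08],"roll":0}]';done
```

```text
time: 15.73
ee_pos: [0.539, 0.2238, 0.0535]
eef_rot: [0.708, -0.003, -0.706, -0.004]
ft_force: [-0.0, 1.4, -0.3]
width: 0.0444
time: 15.9
ee_pos: [0.5398, 0.2238, 0.0534]
eef_rot: [0.708, -0.003, -0.706, -0.004]
ft_force: [-1.2, 1.1, 0.1]
width: 0.0442
time: 16.07
ee_pos: [0.5399, 0.2239, 0.0532]
eef_rot: [0.708, -0.003, -0.706, -0.004]
ft_force: [-5.7, -0.8, 1.8]
width: 0.0443
```

```bash
python3 -m jog '[{"slide":[0.03,0,-0.04],"roll":0},{"slide":[0.05,0,-0.04],"roll":0},{"slide":[0.05,0,-0.04],"roll":0}]' 0.7 5; python3 -m jog '[{"slide":[0.04,0,-0.04],"roll":0},{"slide":[0.04,0,-0.04],"roll":0},{"slide":[0.04,0,-0.04],"roll":0}]' 0.55 3; python3 - <<'E'
from h import *
import cv2
s=r.read_state();print(s["ft_force"].round(2),s["torque"].round(3))
q,p,m=np.load("q.npy");go([0.54,.224,.0528],m[2])
im=r.camera("top")[:,:,::-1];cv2.imwrite("pics/top12.png",im);cv2.imwrite("pics/z12.png",cv2.resize(im[160:240,70:160],None,fx=6,fy=6,interpolation=cv2.INTER_NEAREST))
E
```

```text
time: 16.32
ee_pos: [0.5403, 0.224, 0.053]
eef_rot: [0.708, -0.003, -0.706, -0.004]
ft_force: [-3.9, -0.1, 3.7]
width: 0.0458
time: 16.57
ee_pos: [0.5408, 0.224, 0.0526]
eef_rot: [0.708, -0.003, -0.706, -0.004]
ft_force: [-2.4, -0.3, 3.2]
width: 0.0458
[-2.36 -0.32  3.2 ] [-0.047  0.625  0.01 ]
t 16.57 pos [540.8 224.   52.6] toolx [ 0.0023  0.0022 -1.    ] F [-2.36 -0.32  3.2 ] w 0.0458
slide cm [-0.02  0.    0.08] roll 0.05 rows 0.018753787421839748 0.0071218066699818994
```

View pics/z12.png

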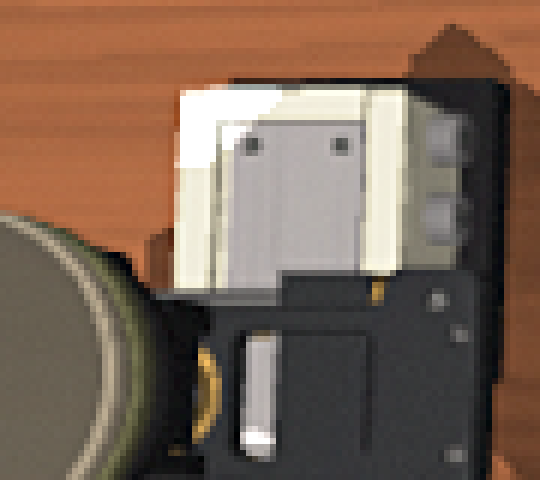

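```bash
python3 -m jog '[{"slide":[0,0,0],"roll":0},{"slide":[0,0,0],"roll":0}]' 0.48 3; python3 -m jog '[{"slide":[0,0,0],"roll":0},{"slide":[0,0,0],"roll":0},{"slide":[0,0,0],"roll":0}]' 0.42 3; python3 -m jog '[{"slide":[0,0,0],"roll":0},{"slide":[0,0,0],"roll":0},{"slide":[0,0,0],"roll":0},{"slide":[0,0,0],"roll":0},{"slide":[0,0,0],"roll":0}]' 0.1 3
```

```text
time: 16.78
ee_pos: [0.5408, 0.2241, 0.0526]
eef_rot: [0.708, -0.003, -0.706, -0.004]
ft_force: [-3.0, -0.6, 3.1]
width: 0.0459
time: 17.03
ee_pos: [0.5411, 0.224, 0.0526]
eef_rot: [0.708, -0.003, -0.706, -0.004]
ft_force: [0.2, -0.2, 0.2]
width: 0.0501
time: 17.45
ee_pos: [0.5411, 0.2239, 0.0526]
eef_rot: [0.708, -0.003, -0.706, -0.004]
ft_force: [-0.5, 0.4, 0.8]
width: 0.0742
```

```bash
python3 -m jog '[{"slide":[-0.5,0,0],"roll":0},{"slide":[-2,0,0],"roll":0},{"slide":[-4,0,0],"roll":0},{"slide":[-6.5,0,0],"roll":0},{"slide":[-9,0,0],"roll":0}]'; python3 -m jog '[{"slide":[-2,0,3],"roll":0},{"slide":[-3,3,5],"roll":0},{"slide":[-3,6,6],"roll":0},{"slide":[-3,9.5,6],"roll":0},{"slide":[-3,13,6],"roll":0}]';python3 -m jog '[{"slide":[0,3.5,0],"roll":0},{"slide":[0,6,0],"roll":0},{"slide":[0,6,0],"roll":0}]'; python3 - <<'E'
from h import *
import cv2
for n in("side","top"):
    im=r.camera(n)[:,:,::-1];cv2.imwrite(f"pics/{n}13.png",im)
    x,y,w,h={"side":(85,235,110,100),"top":(75,160,100,90)}[n]
    cv2.imwrite(f"pics/z{n}13.png",cv2.resize(im[y:y+h,x:x+w],None,fx=6,fy=6,interpolation=cv2.INTER_CUBIC))
E
```

```text
time: 17.87
ee_pos: [0.5405, 0.2237, 0.1437]
eef_rot: [0.708, -0.003, -0.706, -0.004]
ft_force: [1.8, -0.1, -0.5]
width: 0.0777
time: 18.28
ee_pos: [0.4786, 0.0933, 0.1742]
eef_rot: [0.709, -0.002, -0.706, -0.003]
ft_force: [1.2, -1.1, 0.3]
width: 0.0784
time: 18.53
ee_pos: [0.4781, 0.0274, 0.1744]
eef_rot: [0.709, -0.006, -0.706, -0.005]
ft_force: [-0.3, -1.3, 0.7]
width: 0.0784
```

View pics/ztop13.png

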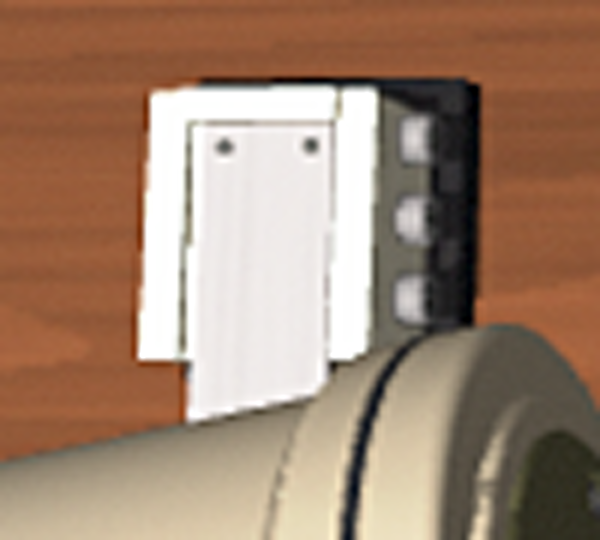

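View pics/zside13.png

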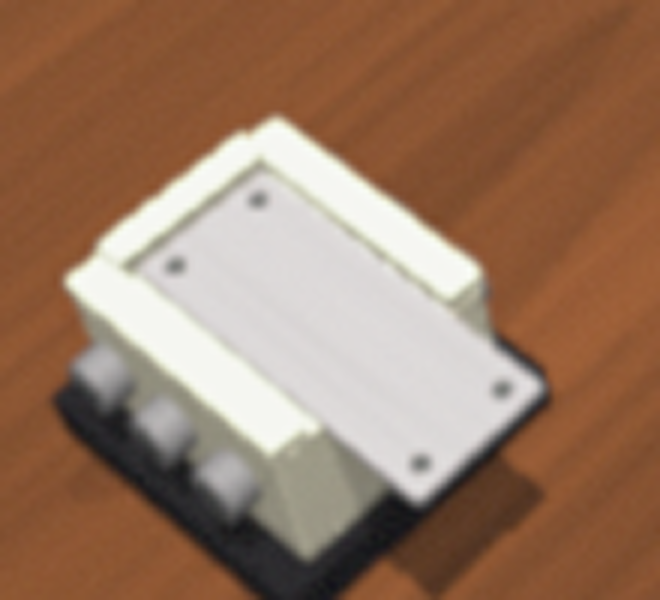

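View pics/top13.png

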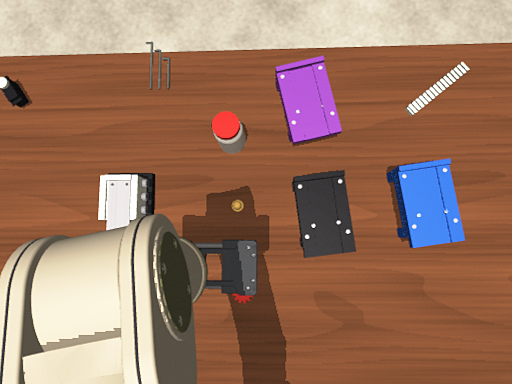

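The side view shows the plate flat between the lips, with its far corners at about (130,270) and (262,168) in the crop, right at the stop. I'll measure the seating before handing in.

```bash
python3 - <<'E'
from h import *
q,p,m=np.load("q.npy");c,s=np.cos(m[2]),np.sin(m[2])
def loc(X): d=X[:2]-m[:2];return (np.array([c*d[0]+s*d[1],-s*d[0]+c*d[1]])*1e3).round(1)
T=lambda x,y,ox,oy,f=6:np.array([ox+(x+.5)/f-.5,oy+(y+.5)/f-.5])
for u in [(192,123),(333,123),(187,350)]: print("top",loc(ray("top",T(*u,75,160),.073)))
for u in [(128,270),(264,168),(548,385),(418,504)]: print("side",loc(ray("side",T(*u,85,235),.073)))
s=r.read_state();print(s["joint_vel"].round(3),s["ft_force"].round(1))
E
python3 -m jog '[{"slide":[0,0,0],"roll":0},{"slide":[0,0,0],"roll":0}]'
```

```text
top [ 0.3 25.7]
top [  0.2 -22.8]
top [-76.7  23.3]
side [-0.2 24.8]
side [ -1.3 -23.4]
side [-122.2  -24.1]
side [-122.4   23.3]
[-0.031  0.008 -0.034 -0.006 -0.005 -0.002 -0.012] [ 0.4 -0.3 -0. ]
time: 18.8
ee_pos: [0.4783, 0.0341, 0.1748]
eef_rot: [0.709, -0.002, -0.705, -0.004]
ft_force: [0.3, 1.3, -0.2]
width: 0.0781
```

```bash
python3 -c "
from bench import r;print(r.close_job())"
```

```text
the job is handed in; nothing more can be done
None
```

The plate is lying flat in the manifold recess against the end stop, released, and the job is handed in at about 19 s.

- **Slide out:** I pressed the shut fingertips on top with 4–10 N and drew the plate along the channel until it stuck out about 44 mm. Its centre was still about 16 mm inside the edge.
- **Carry and place:** I pinched it by its long sides, lifted it level and lowered it into the recess. I then pushed it forward until the stop pushed back with 5.7 N. After that I eased the grip, let go and backed away.

**Last checks:**
- The top camera puts the far edge within 0.3 mm of the stop. The side camera puts it 0.2 to 1.3 mm short.
- The side camera also puts the near end at -122 mm, where -120 is ideal. I put that difference down to the calibration, good to about 2 mm, since the stop contact was felt.
- The plate lies between the lips within about 1.5 mm of the centre line.
- The gear, fitting, jar and the blue and purple look-alikes appear unmoved. The gear was partly hidden by the gripper in the last picture.
- The highest wrist force I read was about 11 N, at the ends of moves only.

The two cameras disagreed by up to about 4 mm when I measured the overhanging plate, so I relied on contact forces and the top view for the fine positioning.

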